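Seat the lamp-house cover and hold the test timer at its third detent

TASK

Press the raised end of the lamp house's loose cover plate down so that the plate sits level in its pocket. Then press the paddle of the spring-return timer dial down past its first two detents to the third and hold it there against its spring, not short of it and not on towards the end stop: the program finishes while still holding the paddle at the third detent. Leave the slide magazine, the pusher bar and the domed lamp shield where they lie.

Things in the scene. Friction and masses are not known exactly. Their poses are not given: they have to be found in the camera images.
- lamp_house: Grey box with a short lens barrel on its far side (+x of its own frame), 150 x 120 mm and 75 mm high to the rim, fixed to the counter; origin at the centre of its underside, z up. In its top is a pocket 104 (x) x 80 (y) mm, 5 mm deep (floor at 70 mm), in which the cover lies. A brass interlock pin stands 9 mm out of the pocket floor, 38 mm from the centre towards own +x; pushed with about 5 N it gives way, snaps down and stays down.
- cover_mid (a point): Centre (half-way up) of the loose aluminium cover plate, 100 (x) x 76 (y) x 6 mm, about 120 g, four dark slots across its -x half; axes along its sides, z out of its upper face. At the start its own +x end is propped up by the pin (plate tilted about 0.10 rad); seated level, this centre is 73 mm above the counter and the plate's top 76 mm.
- cover_press (a point): Point on the upper face of the cover, 30 mm from its centre towards the raised end (own +x): a good place to press straight down. Axes as the plate's.
- timer: Timer on the counter, fixed: grey base 120 x 80 x 30 mm, two aluminium cheeks of 41 mm radius (tops 116 mm above the counter) with a black ribbed dial drum between them. Origin under the dial's axle, z up; the axle lies along own y, 75 mm above the counter. The paddle sticks out to own -x. Three brass studs on the rim of each cheek stand beside the paddle's upper face at detents 1, 2 and 3.
- paddle (a point): Middle of the upper face of the dial's steel thumb paddle (36 mm wide, 44 mm long, 8 mm thick), 80 mm from the axle; it swings with the dial. At rest the paddle slopes up 0.40 rad from the axle and this point is 106 mm above the counter and 74 mm from the axle in plan; at the third detent it slopes down 0.35 rad, and this point is 48 mm above the counter and 75 mm from the axle in plan. Pressed straight down.
- dial (a joint): Angle of the dial, rad: 0 at rest, grows as the paddle is pressed down. Detents (a ripple in the force) at 0.25, 0.50 and 0.75; end stop at 1.05. The spring brings it back to 0 from everywhere if let go; pressing takes about 3 to 11 N at the paddle.
- magazine: Bystander: grey straight slide magazine, 62 x 240 x 63 mm, lying lengthwise along own y; origin at the centre of its underside.
- pusher: Bystander: chrome slide pusher bar, 220 mm long along own x, 18 mm high at most, lying flat; origin under the middle of the bar.
- shield: Bystander: domed steel lamp shield, 72 mm across, 36 mm high; origin at the centre of its underside.
Things that resemble listed ones, but are neither listed nor needed, are in the scene too. Leave any blue or pink look-alike of the lamp_house alone.

How it is judged:
On the way, in this order (a step that is already met when the one before it is completed fails the run):
1. the cover plate is pressed level in its pocket, the dial still at rest (angle between cover_mid's own z axis and vertical below 0.03 rad and z of cover_mid in the frame of lamp_house between 0.07 and 0.075 m and value of joint dial below 0.1 rad), for 0.3 s.
2. the dial is pressed to its third detent (value of joint dial between 0.65 and 0.85 rad), for 0.3 s.
At the end, for the whole second after the job is handed in: The cover lies level (within 0.03 rad) down in its pocket (centre within about 2 mm of its seated height), and the robot is still pressing on the dial with more than 1 N, holding it still at the third detent: 0.75 rad within 0.10 (all of step 2 and angle between cover_mid's own z axis and vertical below 0.03 rad and z of cover_mid in the frame of lamp_house between 0.07 and 0.075 m and velocity of joint dial between -0.1 and 0.1 rad/s and contact force between any of the fingers, the arm and timer above 1 N); the arm keeps its last pose, push and grip.
It fails at once if the dial is pressed while the cover is not yet seated (value of joint dial above 0.25 rad and angle between cover_mid's own z axis and vertical above 0.05 rad).
It fails at once if the slide magazine is disturbed (moved over 20 mm) (distance of magazine from where it was at the start of the episode above 0.02 m).
It fails at once if the pusher bar is disturbed (moved over 20 mm) (distance of pusher from where it was at the start of the episode above 0.02 m).
It fails at once if the lamp shield is disturbed (moved over 20 mm) (distance of shield from where it was at the start of the episode above 0.02 m).
It also fails if it takes over 40 s, if anything falls off the work surface, if the arm or the gripper's body presses on something with over 40 N, if the wrist force passes 120 N, or if a joint passes its speed limit or range.

ROBOT

A 7-joint arm with a two-finger parallel gripper is mounted at the origin on the work surface. World frame = base frame: x ahead of the robot, y to its left, z up, the work surface at z = 0. Lengths are in m, angles in rad, forces in N, time in s.
With the tool pointing down it reaches from about 0.425 to 0.95 m from the base axis. Payload 4.7 kg.
Tool frame: the origin (TCP) lies at the centre of the arm's flange, where the gripper is bolted on; the fingertips stand 173 mm ahead of it and the grasp point (between the pads) lies 155 mm ahead of it; z points along the fingers, y is the line along which they close (so a half turn about z gives the same grasp; the last joint's range is limited). The gripper opens to 85 mm and grips with 20 to 120 N. Pads are 22 mm wide; open, the fingers measure 114 mm over their backs; the gripper's body (76 mm by 85 mm) begins 54 mm behind the grasp point. The pads swing forward as they close: fully open they stand 13 mm farther back than shut.
Start: joints at [-1.181, 0.469, -0.049, 1.532, 0.024, 1.141, -0.082], TCP at [0.274, 0.617, 0.405] pointing down, gripper open.
Joint ranges: [-2.59, 2.59], [-0.33, 1.99], [-1.39, 1.29], [0.1, 2.45], [-1.04, 4.18], [0.21, 1.99], [-2.66, 2.66]. Speed limits (rad/s): [2.57, 2.57, 3.14, 3.14, 3.14, 3.14, 3.14].

INTERFACE

Orientations are given as a rotation vector (axis times angle).
In Python, from cell import env gives the robot as it stands.
- The arm moves only by the tool drive_tool, never from a script. Its argument "deltas" is a list of rows, each an object of numbers: "rx", "ry", "rz": the turn, a rotation vector about the world's x, y, z scaled (see below); "dx", "dy", "dz": the shift along the world's x, y, z scaled (see below); "fingers": the gripper command: -1 is shut, 1 is fully open, values between are in proportion. A call has 1 to 20 rows; each row shifts and turns the commanded pose from where the row before left it; what a row does not reach is not made up. The controller multiplies each number of a shift by 30 mm and each number of a turn by pi rad. A row lasts 1/8 s, in which the tool goes at most 62.5 mm and 10.7 degrees, less where a joint would pass 70% of its speed; a pose out of reach is approached as far as the arm can. A call with a number of a shift or a turn outside -1 to 1 is refused whole. A call with a gripper value outside its range is refused whole. The fingers move at their own pace and stop on an object; the grip force is fixed at half the most. Time passes only in rows, so rows that do not move let the fingers close. It gives the time, the measured TCP pose, the force, the opening and the grip force at its end, in the units of the state.
- env.get_state(): the state, without advancing time (a new reading comes with each control period).
- env.get_image(name): name is "scene" or "top" or "wrist"; returns a dict with "frame" (480x640x3 uint8, blue, green, red), "K" (3x3 intrinsics, pixels), "rvec" (rotation vector, rad) and "tvec" (3), from world to camera coordinates, as OpenCV has them. Camera axes: x right, y down, z forward; pixel columns grow to the right and rows downward; lengths in m; the calibration is good to about 2 mm. The wrist camera is an equidistant fisheye: a pixel r from the principal point sees the ray r / f radians off the axis. A picture is of the moment at which its call begins. There is no depth.
- env.job_done(): hands the job in; it is judged then, once.
The state is a dict: "time_s": time; "joint_pos": joint angles; "qd": joint speeds; "tau": joint torques, N m; "ee_pos": TCP position; "tool_rot": TCP orientation; "ft_force": force on the tool from outside, world axes, zero at the start; "moment": the same for the moment, N m; "grip_width": finger opening in m; "grasp_force": force on a finger pad.
Only numpy, scipy, OpenCV 4.12 (cv2) and the standard library are available. Lean on these libraries where they do the work, as an engineer would, in place of code of your own. Each camera call takes 0.05 s, during which the arm holds its last target. There are 200 camera calls.

## Working session

There is one attempt and no reset: what is moved stays moved. The work goes in short steps, Python scripts to look and compute and a tool call to move; the robot and the scene stay as the last step left them, time stands still between calls to the robot, and variables do not carry over. Pictures are saved under pics/ and viewed, at most 10 in all, crops included, and the job is handed in when it is done.

Besides the shell and the picture viewer there is one more tool, called as name([rows], argument=value, ...), one row to a line, values as JSON. drive_tool: Moves the arm, as the interface text tells. Shifts and turns lie within -1 to 1; 1 stands for 30 mm of shift or pi rad of turn. Its arguments: {"type":"object","properties":{"deltas":{"type":"array"}},"required":["deltas"]}

```bash
mkdir -p pics; python3 - <<'E'
from cell import env
import cv2,pickle
d={}
for n in("scene","top"):
    d[n]=env.get_image(n); cv2.imwrite(f"pics/{n}0.png",d[n]["frame"])
    print(n,d[n]["K"],d[n]["rvec"],d[n]["tvec"])
pickle.dump(d,open("d.pkl","wb"))
s=env.get_state();print(s["ee_pos"],s["tool_rot"],s["time_s"])
E
```

```text
scene [[486.20273547   0.         319.01681145]
 [  0.         486.20273547 239.53987879]
 [  0.           0.           1.        ]] [ 2.21685758  0.78439961 -0.31880144] [-0.42563793 -0.17983141  1.58327723]
top [[570.24587434   0.         326.32451069]
 [  0.         570.24587434 232.71092015]
 [  0.           0.           1.        ]] [ 2.1597634  -2.15951233  0.14177564] [-0.02584592  0.54952938  1.36426803]
[0.27439079 0.616475   0.403781  ] [-6.52989618e-01 -3.07269987e+00  2.62363304e-03] 0.1
```

View pics/top0.png

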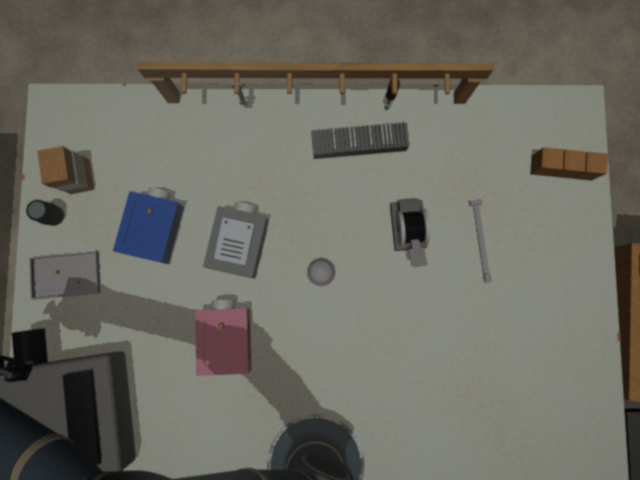

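View pics/scene0.png

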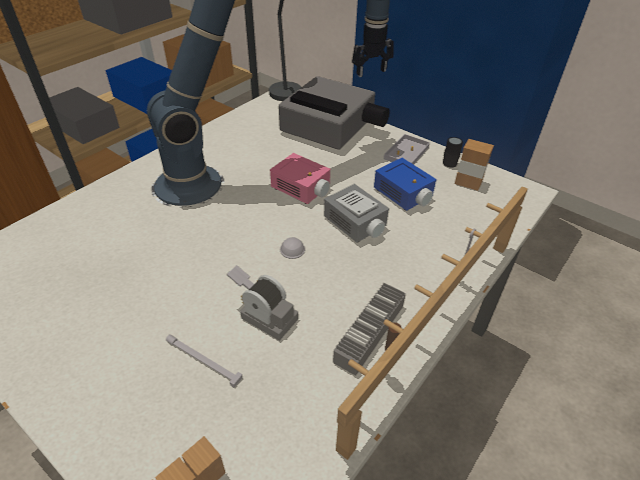

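The top view shows the grey lamp house at about (237,240), with its barrel at (246,208). The timer is at about (408,225) with its paddle at (418,252) towards the robot. The shield is at (320,271). I'll enlarge both targets.

```bash
python3 - <<'E'
import cv2,pickle,numpy as np
f=pickle.load(open("d.pkl","rb"))["top"]["frame"]
a=cv2.resize(f[195:285,195:275],None,fx=5,fy=5,interpolation=cv2.INTER_CUBIC)
b=cv2.resize(f[190:280,370:450],None,fx=5,fy=5,interpolation=cv2.INTER_CUBIC)
cv2.imwrite("pics/crop1.png",np.hstack([a,b]))
E
```

```text
(no output)
```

View pics/crop1.png

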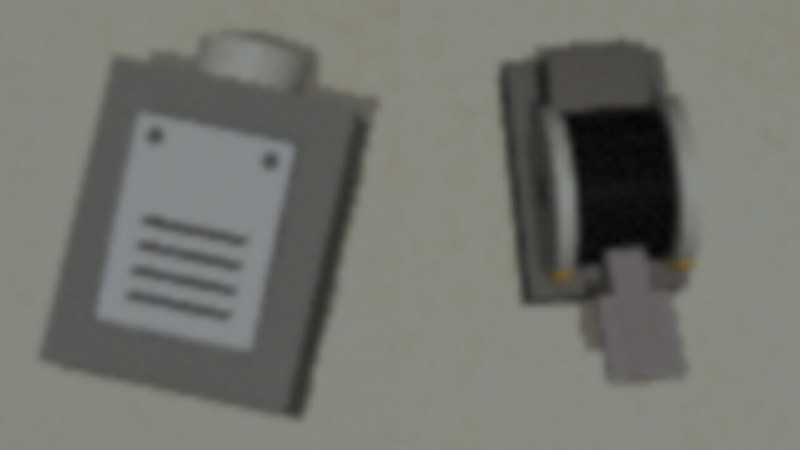

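The crop shows the cover corners at (137,110), (295,145), (252,352) and (95,318). The far end, near the barrel, is the raised one. The paddle blade's corners are about (608,288), (684,284), (688,378) and (608,382).

```bash
cat > h.py <<'E'
import cv2,numpy as np
from scipy.spatial.transform import Rotation as R
def ray(im,uv,z):
    Rm=cv2.Rodrigues(im["rvec"])[0]; c=-Rm.T@np.ravel(im["tvec"])
    d=Rm.T@np.linalg.inv(im["K"])@[uv[0],uv[1],1]
    return c+d*(z-c[2])/d[2]
def proj(im,P): return cv2.projectPoints(np.array(P,float),im["rvec"],im["tvec"],im["K"],None)[0][:,0]
E
python3 - <<'E'
from h import *
import pickle
d=pickle.load(open("d.pkl","rb"));im=d["top"]
cr=lambda p,o:((p[0]+.5)/5-.5+o[0],(p[1]+.5)/5-.5+o[1])
C=[ray(im,cr(p,(195,195)),z) for p,z in [((137,110),.086),((295,145),.086),((252,352),.076),((95,318),.076)]]
C=np.array(C);m=C.mean(0);ax=(C[0]+C[1]-C[2]-C[3])[:2];ax/=np.linalg.norm(ax)
print(C.round(4),m,"yaw",np.arctan2(ax[1],ax[0]),"press",m[:2]+.03*ax)
# paddle
P=np.array([ray(im,cr((p[0]-400,p[1]),(370,190)),z) for p,z in [((608,288),.098),((684,284),.098),((688,378),.115),((608,382),.115)]])
m=P.mean(0);a=(P[0]+P[1]-P[2]-P[3])[:2];a/=np.linalg.norm(a)
print(P.round(4),m,"yaw",np.arctan2(a[1],a[0]))
# timer cheek tops / base corners
for p,z in [((500,62),.03),((524,302),.03),((563,275),.09),((683,265),.09)]: print(ray(im,cr((p[0]-400,p[1]),(370,190)),z).round(4))
E
```

```text
[[0.5814 0.2215 0.086 ]
 [0.5647 0.1465 0.086 ]
 [0.4674 0.1665 0.076 ]
 [0.4835 0.2409 0.076 ]] [0.52423059 0.19385213 0.081     ] yaw -0.19890321415315185 press [0.55363911 0.1879243 ]
[[ 0.5075 -0.2236  0.098 ]
 [ 0.5094 -0.2592  0.098 ]
 [ 0.4643 -0.2569  0.115 ]
 [ 0.4625 -0.2201  0.115 ]] [ 0.48594496 -0.23996496  0.1065    ] yaw -0.06304422810865153
[ 0.6269 -0.1827  0.03  ]
[ 0.5074 -0.1928  0.03  ]
[ 0.5145 -0.2038  0.09  ]
[ 0.5192 -0.2604  0.09  ]
```

Next, shut the fingers and move above the cover's press point.

drive_tool([
  {"dx":0.62,"dy":-0.95,"fingers":-1},
  {"dx":0.62,"dy":-0.95,"fingers":-1},
  {"dx":0.62,"dy":-0.95,"fingers":-1},
  {"dx":0.62,"dy":-0.95,"fingers":-1},
  {"dx":0.62,"dy":-0.95,"fingers":-1},
  {"dx":0.62,"dy":-0.95,"fingers":-1},
  {"dx":0.62,"dy":-0.95,"fingers":-1},
  {"dx":0.62,"dy":-0.95,"fingers":-1},
  {"dx":0.62,"dy":-0.95,"fingers":-1},
  {"dx":0.62,"dy":-0.95,"fingers":-1},
  {"dx":0.62,"dy":-0.95,"fingers":-1},
  {"dx":0.62,"dy":-0.95,"fingers":-1},
  {"dx":0.62,"dy":-0.95,"fingers":-1},
  {"dx":0.62,"dy":-0.95,"fingers":-1},
  {"dx":0.62,"dy":-0.95,"fingers":-1},
  {"fingers":-1},
  {"fingers":-1},
])

```text
$.deltas[0]: bad value
```

drive_tool([
  {"rx":0,"ry":0,"rz":0,"dx":0.62,"dy":-0.95,"dz":0,"fingers":-1},
  {"rx":0,"ry":0,"rz":0,"dx":0.62,"dy":-0.95,"dz":0,"fingers":-1},
  {"rx":0,"ry":0,"rz":0,"dx":0.62,"dy":-0.95,"dz":0,"fingers":-1},
  {"rx":0,"ry":0,"rz":0,"dx":0.62,"dy":-0.95,"dz":0,"fingers":-1},
  {"rx":0,"ry":0,"rz":0,"dx":0.62,"dy":-0.95,"dz":0,"fingers":-1},
  {"rx":0,"ry":0,"rz":0,"dx":0.62,"dy":-0.95,"dz":0,"fingers":-1},
  {"rx":0,"ry":0,"rz":0,"dx":0.62,"dy":-0.95,"dz":0,"fingers":-1},
  {"rx":0,"ry":0,"rz":0,"dx":0.62,"dy":-0.95,"dz":0,"fingers":-1},
  {"rx":0,"ry":0,"rz":0,"dx":0.62,"dy":-0.95,"dz":0,"fingers":-1},
  {"rx":0,"ry":0,"rz":0,"dx":0.62,"dy":-0.95,"dz":0,"fingers":-1},
  {"rx":0,"ry":0,"rz":0,"dx":0.62,"dy":-0.95,"dz":0,"fingers":-1},
  {"rx":0,"ry":0,"rz":0,"dx":0.62,"dy":-0.95,"dz":0,"fingers":-1},
  {"rx":0,"ry":0,"rz":0,"dx":0.62,"dy":-0.95,"dz":0,"fingers":-1},
  {"rx":0,"ry":0,"rz":0,"dx":0.62,"dy":-0.95,"dz":0,"fingers":-1},
  {"rx":0,"ry":0,"rz":0,"dx":0.62,"dy":-0.95,"dz":0,"fingers":-1},
  {"rx":0,"ry":0,"rz":0,"dx":0,"dy":0,"dz":0,"fingers":-1},
  {"rx":0,"ry":0,"rz":0,"dx":0,"dy":0,"dz":0,"fingers":-1},
])

```text
time_s: 2.22
ee_pos: [0.553, 0.1898, 0.4043]
tool_rot: [-0.652, -3.072, -0.0]
ft_force: [-0.0, 0.0, -0.1]
grip_width: -0.0002
grasp_force: 0.0
```

drive_tool([
  {"rx":0,"ry":0,"rz":0,"dx":0,"dy":-0.06,"dz":-0.9,"fingers":-1},
  {"rx":0,"ry":0,"rz":0,"dx":0,"dy":0,"dz":-0.9,"fingers":-1},
  {"rx":0,"ry":0,"rz":0,"dx":0,"dy":0,"dz":-0.9,"fingers":-1},
  {"rx":0,"ry":0,"rz":0,"dx":0,"dy":0,"dz":-0.9,"fingers":-1},
  {"rx":0,"ry":0,"rz":0,"dx":0,"dy":0,"dz":-0.9,"fingers":-1},
  {"rx":0,"ry":0,"rz":0,"dx":0,"dy":0,"dz":0,"fingers":-1},
  {"rx":0,"ry":0,"rz":0,"dx":0,"dy":0,"dz":0,"fingers":-1},
])

```text
time_s: 3.1
ee_pos: [0.5535, 0.1884, 0.2706]
tool_rot: [0.651, 3.073, 0.002]
ft_force: [0.1, -0.3, -0.2]
grip_width: -0.0005
grasp_force: 0.0
```

```bash
python3 - <<'E'
from cell import env
import cv2,numpy as np
im={n:env.get_image(n)["frame"] for n in("scene","wrist")}
a=cv2.resize(im["scene"][150:260,300:420],(600,550),interpolation=cv2.INTER_CUBIC)
cv2.imwrite("pics/s1.png",a)
E
```

```text
(no output)
```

View pics/s1.png

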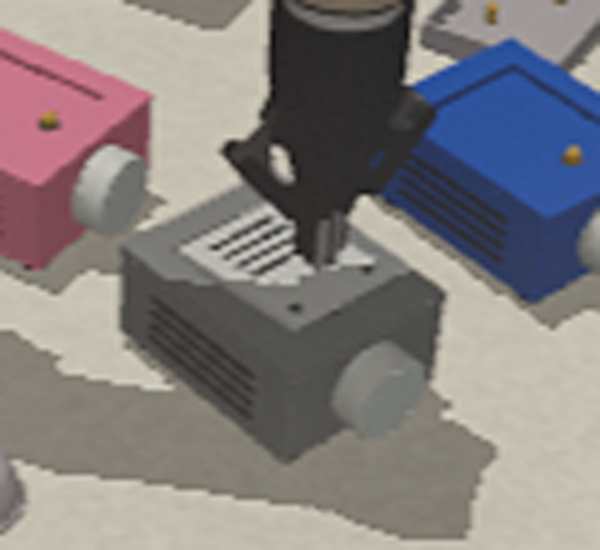

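The shut fingertips, at crop (325,262), are above the plate's raised half, between its two end holes. Now press in small steps.

drive_tool([
  {"rx":0,"ry":0,"rz":0,"dx":0,"dy":0,"dz":-0.2,"fingers":-1},
  {"rx":0,"ry":0,"rz":0,"dx":0,"dy":0,"dz":-0.2,"fingers":-1},
  {"rx":0,"ry":0,"rz":0,"dx":0,"dy":0,"dz":-0.1,"fingers":-1},
  {"rx":0,"ry":0,"rz":0,"dx":0,"dy":0,"dz":0,"fingers":-1},
])

```text
time_s: 3.7
ee_pos: [0.5537, 0.1874, 0.2549]
tool_rot: [0.653, 3.073, 0.001]
ft_force: [-1.0, -0.7, 3.6]
grip_width: 0.0001
grasp_force: 1.8
```

drive_tool([
  {"rx":0,"ry":0,"rz":0,"dx":0,"dy":0,"dz":-0.1,"fingers":-1},
  {"rx":0,"ry":0,"rz":0,"dx":0,"dy":0,"dz":-0.05,"fingers":-1},
  {"rx":0,"ry":0,"rz":0,"dx":0,"dy":0,"dz":0,"fingers":-1},
])

```text
time_s: 4.08
ee_pos: [0.5533, 0.1874, 0.2498]
tool_rot: [-0.653, -3.072, 0.001]
ft_force: [0.0, -0.1, -0.0]
grip_width: 0.0
grasp_force: 0.0
```

drive_tool([
  {"rx":0,"ry":0,"rz":0,"dx":0,"dy":0,"dz":-0.05,"fingers":-1},
  {"rx":0,"ry":0,"rz":0,"dx":0,"dy":0,"dz":-0.05,"fingers":-1},
  {"rx":0,"ry":0,"rz":0,"dx":0,"dy":0,"dz":0,"fingers":-1},
])

```text
time_s: 4.45
ee_pos: [0.5534, 0.1874, 0.2495]
tool_rot: [-0.653, -3.072, -0.001]
ft_force: [-6.2, -1.2, 16.3]
grip_width: -0.0003
grasp_force: 8.1
```

Tip height is about 76.5 mm at 16 N, which is the plate's seated height. Now lift and travel to above the paddle.

drive_tool([
  {"rx":0,"ry":0,"rz":0,"dx":0,"dy":0,"dz":0,"fingers":-1},
  {"rx":0,"ry":0,"rz":0,"dx":0,"dy":0,"dz":0.9,"fingers":-1},
  {"rx":0,"ry":0,"rz":0,"dx":0,"dy":0,"dz":0.9,"fingers":-1},
  {"rx":0,"ry":0,"rz":0,"dx":0,"dy":0,"dz":0.9,"fingers":-1},
  {"rx":0,"ry":0,"rz":0,"dx":0,"dy":0,"dz":0.9,"fingers":-1},
])

```text
time_s: 5.08
ee_pos: [0.5533, 0.1873, 0.356]
tool_rot: [-0.653, -3.073, 0.0]
ft_force: [-0.1, 0.2, -0.3]
grip_width: -0.0
grasp_force: 0.0
```

drive_tool([
  {"rx":0,"ry":0,"rz":0.0106,"dx":-0.156,"dy":-0.95,"dz":0,"fingers":-1},
  {"rx":0,"ry":0,"rz":0.0106,"dx":-0.156,"dy":-0.95,"dz":0,"fingers":-1},
  {"rx":0,"ry":0,"rz":0.0106,"dx":-0.156,"dy":-0.95,"dz":0,"fingers":-1},
  {"rx":0,"ry":0,"rz":0.0106,"dx":-0.156,"dy":-0.95,"dz":0,"fingers":-1},
  {"rx":0,"ry":0,"rz":0.0106,"dx":-0.156,"dy":-0.95,"dz":0,"fingers":-1},
  {"rx":0,"ry":0,"rz":0.0106,"dx":-0.156,"dy":-0.95,"dz":0,"fingers":-1},
  {"rx":0,"ry":0,"rz":0.0106,"dx":-0.156,"dy":-0.95,"dz":0,"fingers":-1},
  {"rx":0,"ry":0,"rz":0.0106,"dx":-0.156,"dy":-0.95,"dz":0,"fingers":-1},
  {"rx":0,"ry":0,"rz":0.0106,"dx":-0.156,"dy":-0.95,"dz":0,"fingers":-1},
  {"rx":0,"ry":0,"rz":0.0106,"dx":-0.156,"dy":-0.95,"dz":0,"fingers":-1},
  {"rx":0,"ry":0,"rz":0.0106,"dx":-0.156,"dy":-0.95,"dz":0,"fingers":-1},
  {"rx":0,"ry":0,"rz":0.0106,"dx":-0.156,"dy":-0.95,"dz":0,"fingers":-1},
  {"rx":0,"ry":0,"rz":0.0106,"dx":-0.156,"dy":-0.95,"dz":0,"fingers":-1},
  {"rx":0,"ry":0,"rz":0.0106,"dx":-0.156,"dy":-0.95,"dz":0,"fingers":-1},
  {"rx":0,"ry":0,"rz":0.0106,"dx":-0.156,"dy":-0.95,"dz":0,"fingers":-1},
  {"rx":0,"ry":0,"rz":0,"dx":0,"dy":0,"dz":-0.8,"fingers":-1},
  {"rx":0,"ry":0,"rz":0,"dx":0,"dy":0,"dz":-0.8,"fingers":-1},
  {"rx":0,"ry":0,"rz":0,"dx":0,"dy":0,"dz":0,"fingers":-1},
  {"rx":0,"ry":0,"rz":0,"dx":0,"dy":0,"dz":0,"fingers":-1},
])

```text
time_s: 7.45
ee_pos: [0.4836, -0.2402, 0.3079]
tool_rot: [-0.127, 3.138, -0.001]
ft_force: [-0.3, -0.0, 0.7]
grip_width: -0.0002
grasp_force: 0.0
```

```bash
python3 - <<'E'
from cell import env
import cv2,numpy as np
im={n:env.get_image(n)["frame"] for n in("scene","top")}
a=cv2.resize(im["scene"][220:350,190:310],(480,520),interpolation=cv2.INTER_CUBIC)
b=cv2.resize(im["scene"][170:250,310:400],(320,284),interpolation=cv2.INTER_CUBIC)
o=np.zeros((520,800,3),np.uint8);o[:,:480]=a;o[:284,480:]=b
c=cv2.resize(im["top"][195:285,195:275],(209,235),interpolation=cv2.INTER_CUBIC);o[285:,480:689]=c
cv2.imwrite("pics/s2.png",o)
E
```

```text
(no output)
```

View pics/s2.png

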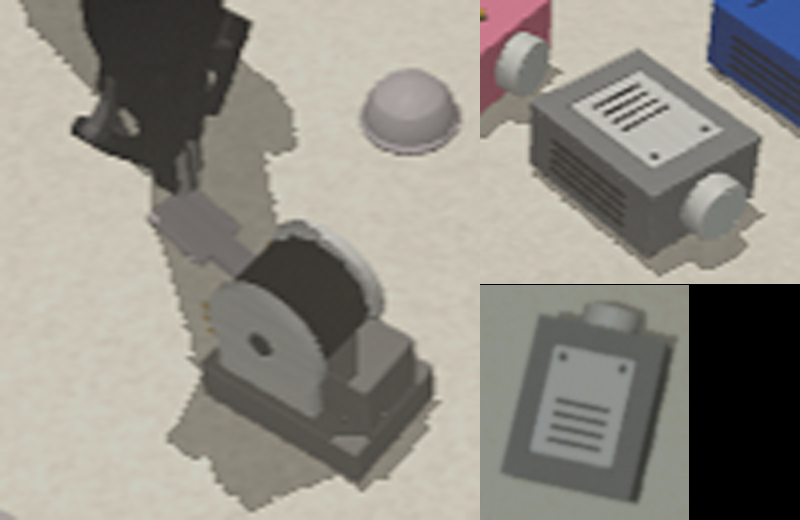

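The cover now looks level in both views, flush with a uniform border. The fingertips, at crop (180,188), are above the paddle blade (195,225). Pressing down.

drive_tool([
  {"rx":0,"ry":0,"rz":0,"dx":0,"dy":0,"dz":-0.3,"fingers":-1},
  {"rx":0,"ry":0,"rz":0,"dx":0,"dy":0,"dz":-0.3,"fingers":-1},
  {"rx":0,"ry":0,"rz":0,"dx":0,"dy":0,"dz":-0.2,"fingers":-1},
  {"rx":0,"ry":0,"rz":0,"dx":0,"dy":0,"dz":0,"fingers":-1},
])

```text
time_s: 8.05
ee_pos: [0.4832, -0.2401, 0.283]
tool_rot: [0.126, -3.138, -0.001]
ft_force: [-1.2, 0.3, 4.9]
grip_width: -0.0
grasp_force: 2.1
```

drive_tool([
  {"rx":0,"ry":0,"rz":0,"dx":0,"dy":0,"dz":-0.2,"fingers":-1},
  {"rx":0,"ry":0,"rz":0,"dx":0,"dy":0,"dz":-0.2,"fingers":-1},
  {"rx":0,"ry":0,"rz":0,"dx":0,"dy":0,"dz":0,"fingers":-1},
])

```text
time_s: 8.43
ee_pos: [0.4831, -0.2405, 0.2713]
tool_rot: [0.126, -3.139, 0.0]
ft_force: [-1.5, -0.5, 4.0]
grip_width: 0.0004
grasp_force: 1.7
```

drive_tool([
  {"rx":0,"ry":0,"rz":0,"dx":0,"dy":0,"dz":-0.2,"fingers":-1},
  {"rx":0,"ry":0,"rz":0,"dx":0,"dy":0,"dz":-0.2,"fingers":-1},
  {"rx":0,"ry":0,"rz":0,"dx":0,"dy":0,"dz":0,"fingers":-1},
])

```text
time_s: 8.8
ee_pos: [0.4829, -0.2405, 0.259]
tool_rot: [0.126, -3.138, 0.0]
ft_force: [-3.5, -0.9, 7.0]
grip_width: -0.0
grasp_force: 3.0
```

drive_tool([
  {"rx":0,"ry":0,"rz":0,"dx":0,"dy":0,"dz":-0.2,"fingers":-1},
  {"rx":0,"ry":0,"rz":0,"dx":0,"dy":0,"dz":-0.2,"fingers":-1},
  {"rx":0,"ry":0,"rz":0,"dx":0,"dy":0,"dz":0,"fingers":-1},
])

```text
time_s: 9.18
ee_pos: [0.4827, -0.2405, 0.2468]
tool_rot: [0.126, -3.137, -0.0]
ft_force: [-3.5, -1.2, 3.6]
grip_width: 0.0
grasp_force: 2.3
```

drive_tool([
  {"rx":0,"ry":0,"rz":0,"dx":0,"dy":0,"dz":-0.2,"fingers":-1},
  {"rx":0,"ry":0,"rz":0,"dx":0,"dy":0,"dz":-0.2,"fingers":-1},
  {"rx":0,"ry":0,"rz":0,"dx":0,"dy":0,"dz":0,"fingers":-1},
])

```text
time_s: 9.55
ee_pos: [0.4836, -0.2404, 0.2358]
tool_rot: [-0.126, 3.138, -0.001]
ft_force: [-3.4, -0.8, 9.0]
grip_width: 0.0001
grasp_force: 4.7
```

drive_tool([
  {"rx":0,"ry":0,"rz":0,"dx":0,"dy":0,"dz":-0.2,"fingers":-1},
  {"rx":0,"ry":0,"rz":0,"dx":0,"dy":0,"dz":-0.1,"fingers":-1},
  {"rx":0,"ry":0,"rz":0,"dx":0,"dy":0,"dz":0,"fingers":-1},
])

```text
time_s: 9.93
ee_pos: [0.4848, -0.2401, 0.2272]
tool_rot: [-0.127, 3.135, -0.002]
ft_force: [-0.5, -0.2, 5.8]
grip_width: 0.0001
grasp_force: 3.0
```

```bash
python3 - <<'E'
from cell import env
import cv2,pickle
d=env.get_image("scene");pickle.dump(d,open("e.pkl","wb"))
cv2.imwrite("pics/s3.png",cv2.resize(d["frame"][250:350,205:305],(600,600),interpolation=cv2.INTER_CUBIC))
E
```

```text
(no output)
```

View pics/s3.png

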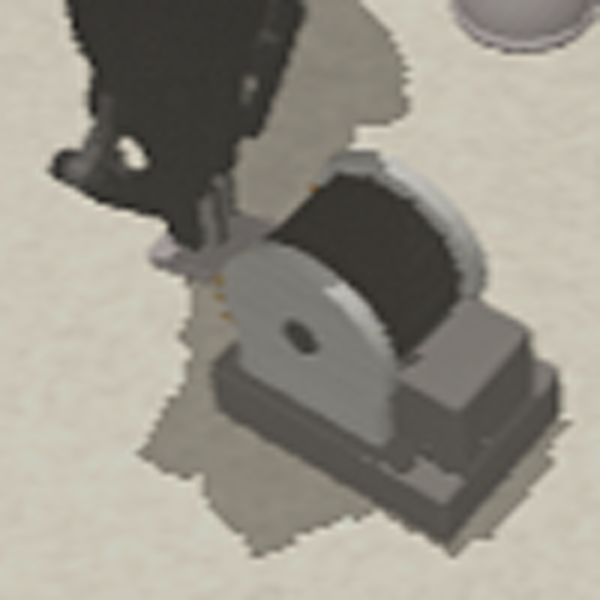

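The fingertips (215,245) press the blade, whose outer corner is at crop (152,255). The three studs are at (217,278), (221,297) and (228,316). I'll compare these with the model projected at several angles.

```bash
python3 - <<'E'
from h import *
import pickle
im=pickle.load(open("e.pkl","rb"))
from cell import env
s=env.get_state();print(s["ee_pos"],s["ft_force"])
y=.075
ex=np.array([np.cos(y),np.sin(y),0]);ey=np.array([-np.sin(y),np.cos(y),0]);ez=np.array([0,0,1])
# 80mm along the paddle with an offset h: rest pt (-74,106-75=31): 80*cos.4=73.7,80*sin.4=31 -> face passes through axle
P0=np.array([.48594,-.23996,0]); A=P0+.074*ex+.075*ez
print("axle",A)
f=lambda p:((p-[205,250]+.5)*6-.5).round(0)
print("axle near cheek",f(proj(im,[A-.03*ey,A-.025*ey])))
for th in(0,.25,.5,.6,.75,.9,1.05):
    a=.4-th;u=-np.cos(a)*ex+np.sin(a)*ez
    pts=[A+r*u+w*ey for r,w in((.102,-.018),(.102,.018),(.058,-.018))]+[A+.042*u-.028*ey,A+.042*u+.028*ey]
    print(th,f(proj(im,pts)).tolist())
tip=s["ee_pos"]+np.array([0,0,-.173]);print("tip",tip,f(proj(im,[tip])))
E
```

```text
[ 0.48482109 -0.2401183   0.2272286 ] [ 0.73877446 -0.88217642  5.58461754]
axle [ 0.55973197 -0.2344152   0.075     ]
axle near cheek [[298. 332.]
 [306. 324.]]
0 [[125.0, 141.0], [186.0, 87.0], [208.0, 214.0], [221.0, 257.0], [313.0, 170.0]]
0.25 [[120.0, 175.0], [180.0, 121.0], [204.0, 233.0], [218.0, 271.0], [310.0, 183.0]]
0.5 [[126.0, 216.0], [185.0, 162.0], [207.0, 257.0], [220.0, 288.0], [311.0, 200.0]]
0.6 [[132.0, 234.0], [190.0, 180.0], [210.0, 267.0], [222.0, 295.0], [313.0, 208.0]]
0.75 [[143.0, 262.0], [201.0, 208.0], [216.0, 283.0], [227.0, 307.0], [318.0, 219.0]]
0.9 [[159.0, 291.0], [216.0, 236.0], [225.0, 300.0], [233.0, 319.0], [323.0, 231.0]]
1.05 [[177.0, 320.0], [234.0, 265.0], [236.0, 316.0], [241.0, 331.0], [331.0, 243.0]]
tip [ 0.48482109 -0.2401183   0.0542286 ] [[207. 234.]]
```

Image and kinematics both put the dial at about 0.70 rad. I'll go 3 mm further to 0.75.

drive_tool([
  {"rx":0,"ry":0,"rz":0,"dx":0,"dy":0,"dz":-0.1,"fingers":-1},
  {"rx":0,"ry":0,"rz":0,"dx":0,"dy":0,"dz":0,"fingers":-1},
  {"rx":0,"ry":0,"rz":0,"dx":0,"dy":0,"dz":0,"fingers":-1},
  {"rx":0,"ry":0,"rz":0,"dx":0,"dy":0,"dz":0,"fingers":-1},
])

```text
time_s: 10.48
ee_pos: [0.4853, -0.24, 0.2247]
tool_rot: [-0.127, 3.133, -0.002]
ft_force: [1.1, 0.0, 7.4]
grip_width: -0.0001
grasp_force: 3.6
```

```bash
python3 - <<'E'
from cell import env
import cv2
d=env.get_image("scene")
s=env.get_state();print(s["ee_pos"],s["ft_force"])
cv2.imwrite("pics/s4.png",cv2.resize(d["frame"][275:315,220:270],(800,640)[0:2] if 0 else (700,560),interpolation=cv2.INTER_CUBIC))
E
```

```text
[ 0.48528489 -0.24005347  0.22472124] [ 0.38931536 -0.01458785  7.20482355]
```

View pics/s4.png

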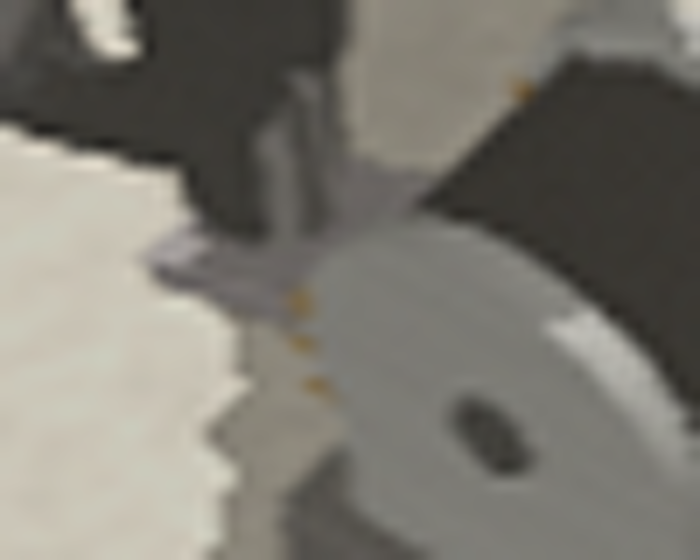

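The near studs at (300,300), (303,343) and (318,385) and the blade corner at (150,265) agree with 0.71–0.75 rad. The tip height gives 0.75, and the arm is holding still at about 7 N. Handing in.

```bash
python3 -c "
from cell import env
print(env.job_done())"
```

```text
the job is handed in; nothing more can be done
None
```

I pressed the cover plate level and handed in with the arm still holding the paddle at the third detent (an estimated 0.71–0.76 rad, about 7 N) after about 10.5 s; no verdict came back.

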